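# Seat a valve housing against the sprung locator and hold it on its stop

## Task

Take the bare-aluminium valve housing with the blue end plate from the plywood tray and lay it flat in the fixture's channel between the yellow rails, blue end towards the red sprung plunger but not yet touching it. Then slide it along the channel, pushing the plunger back, until the blue end rests squarely and firmly on both steel stop posts; do not ram it. Finish while still holding the housing pressed against the posts (let go, and the spring throws it back), and leave everything else on the bench where it is.

Things in the scene. Friction and masses are not known exactly. Their poses are not given: they have to be found in the camera images.
- housing_center (a point): Centre (half-way up) of the loose valve housing: bare-aluminium block 70 long (x) x 44 wide (y) x 50 high (z) mm, 0.2 to 0.4 kg, two brass ring ports on top, 7 mm proud. Its +x end is a blue plate. Stands on the tray, its underside 25 mm below this point. Grip it across its 44 mm width from above, fingertips at least 12 mm above its underside to clear the fixture's rails.
- housing_nose (a point): Centre of the outer face of the housing's blue end plate, 35 mm along housing +x from its centre and 25 mm above its underside; axes as the housing's.
- fixture: Fixture, fixed to the bench: dark steel plate 220 (x) x 120 (y) x 12 (z) mm, origin at the centre of its underside, +x the pushing direction, towards the plunger. The channel floor is its top, 12 mm above the origin. Two yellow rails, 8 mm high, 10 mm wide, run from x = -105 to +30 mm, inner faces at y = +-26 mm. Grey plunger bracket at x = 70 to 102 mm, 52 mm above the bench.
- stop: The hard stop: two fixed bright-steel posts, each 18 (x) x 14 (y) x 36 (z) mm, either side of the plunger (y = 10 to 24 mm and -24 to -10 mm). Origin midway between them at channel-floor height, on the plane of their contact faces, which is fixture x = +45 mm; the housing's centre is then at +10 mm. Axes as the fixture's.
- plunger_tip (a point): Centre of the flat face of the red, 14 mm diameter plunger tip, on the channel's centre line 20 mm above its floor. At rest it is at fixture x = +33 mm, 12 mm ahead of the stop-post faces. Axes as the fixture's.
- plunger (a joint): Travel of the plunger along fixture +x, m: 0 at rest, 0.012 when the face pressing it is on the stop posts (it could go to 0.018). Spring: 3 N at rest plus 0.5 N per mm, so 9 N at the posts. Friction of the sliding housing adds a few newtons. 5 to 20 N beyond the spring is a firm push on the posts; above 80 N is ramming.
- tray: Fixed plywood tray, floor 140 (x) x 260 (y) mm and 6 mm above the bench, 6 mm wide wooden rim up to 12 mm above the bench. Origin at the centre of its underside. The two housings stand in it side by side about 120 mm apart along its y, either one on either side.
- spare: Bystander: all-black housing of the same shape and size beside the aluminium one in the tray; origin at the centre of its underside. Leave it.
- screwdriver: Bystander: blue-handled screwdriver lying on the bench; origin at its underside.
- ring_gauge: Bystander: steel ring 56 mm diameter, 16 mm high; origin at the centre of its underside.
- oil_bottle: Bystander: white bottle, 48 mm diameter, 130 mm high, red cap; origin at the centre of its underside.
Mind the look-alikes: they are no part of the job. What is shaped like the part that bears housing_center but pink or purple is not meant.

How it is judged:
By the outcome, as a careful person would: the job done as asked, in the order asked, and still so for the second after the job is handed in, while the arm keeps its last pose, push and grip.
It also fails if it takes over 51 s, if anything falls off the work surface, if the arm or the gripper's body presses on something with over 40 N, if the wrist force passes 120 N, or if a joint passes its speed limit or range.

## Robot

A 6-joint arm with a two-finger parallel gripper is mounted at the origin on the work surface. World frame = base frame: x ahead of the robot, y to its left, z up, the work surface at z = 0. Lengths are in mm, angles in rad, forces in N, time in s.
With the tool pointing down it reaches from about 250 to 850 mm from the base axis. Payload 12.5 kg.
Tool frame: the origin (TCP) lies at the very end of the fingers, on their centre line; the grasp point (between the pads) lies 19 mm behind it; z points along the fingers, y is the line along which they close (so a half turn about z gives the same grasp; the last joint's range is limited). The gripper opens to 93 mm and grips with 3 to 60 N. Pads are 15 mm wide; open, the fingers measure 128 mm over their backs; the gripper's body (75 mm by 188 mm) begins 65 mm behind the grasp point.
Start: joints at [1.083, 0.351, 1.652, -0, 1.139, -0.085], TCP at [215.566, 505.98, 218.633] pointing down, gripper open.
Joint ranges: [-2.75, 2.75], [-0.79, 2.1], [0.01, 2.65], [-1.57, 4.71], [0.07, 3.14], [-2.87, 2.87]. Speed limits (rad/s): [2.22, 2.22, 2.79, 3.14, 3.14, 3.14].

## Interface

Orientations are given as a rotation vector (axis times angle).
In Python, from rig import bot, optics gives the robot as it stands.
- The arm moves only by the tool drive_tool, never from a script. Its argument "targets" is a list that holds one entry, the list of rows, each a list of 7 numbers: the closure, from 0 (fully open) to 1 (shut), then the shift along the world's x, y, z in mm, then the turn, a rotation vector about the world's x, y, z in degrees. A call has 1 to 10 rows; each row shifts and turns the commanded pose from where the row before left it; what a row does not reach is not made up. A row lasts 1/8 s, in which the tool goes at most 62.5 mm and 10.7 degrees, less where a joint would pass 70% of its speed; a pose out of reach is approached as far as the arm can. A call is refused whole if a number of a shift passes 62.5 or a number of a turn 10.7, either way. A call with a gripper value outside its range is refused whole. The fingers move at their own pace and stop on an object; the grip force is fixed at half the most. Time passes only in rows, so rows that do not move let the fingers close. It gives the time, the measured TCP pose, the force, the opening and the grip force at its end, in the units of the state.
- bot.state(): the state, without advancing time (a new reading comes with each control period).
- optics.snapshot(name): name is "scene" or "top" or "wrist"; returns (picture, depth): 480x640x3 uint8, blue, green, red; 480x640 float32, mm along the optical axis (not along the pixel's ray), 0 where there is no reading.
- optics.camera_info(name): a dict with "mtx" (3x3 intrinsics, pixels), "k1" (the pictures are not rectified: a ray, as slopes to the right and down, at radius r is drawn at 1 + k1 r^2 times it, then the intrinsics apply), "R" (3x3) and "t" (3): a world point X has camera coordinates R X + t. Camera axes: x right, y down, z forward; pixel columns grow to the right and rows downward; lengths in mm; the calibration is good to about 2 mm. A picture is of the moment at which its call begins: read the wrist's pose just before it. camera_info takes no time and is no camera call; for the wrist camera it gives the pose at the moment of the call.
- bot.hand_in(): hands the job in; it is judged then, once.
The state is a dict: "time": time; "qpos": joint angles; "qd": joint speeds; "tau": joint torques, N m; "tcp_pos": TCP position; "orientation": TCP orientation; "wrist_force": force on the tool from outside, world axes, zero at the start; "wrist_torque": the same for the moment, N m; "finger_gap": opening from 0.0 (shut) to 1.0 (fully open); "grasp_force": force on a finger pad.
Only numpy, scipy, OpenCV 4.12 (cv2) and the standard library are available. Lean on these libraries where they do the work, as an engineer would, in place of code of your own. Each camera call takes 0.05 s, during which the arm holds its last target. There are 200 camera calls.

## Working session

There is one attempt and no reset: what is moved stays moved. The work goes in short steps, Python scripts to look and compute and a tool call to move; the robot and the scene stay as the last step left them, time stands still between calls to the robot, and variables do not carry over. Pictures are saved under pics/ and viewed, at most 10 in all, crops included, and the job is handed in when it is done.

Besides the shell and the picture viewer there is one more tool, called after "Request:" by a JSON object that holds its "fn" and its "kwargs". drive_tool: Moves the arm, as the interface text tells. Its arguments: {"type":"object","properties":{"targets":{"type":"array"}},"required":["targets"]}

```bash
mkdir -p pics && python3 - <<'E'
from rig import bot, optics
import cv2, numpy as np
s=bot.state(); print(s)
for n in("scene","top"):
    i=optics.camera_info(n); p,d=optics.snapshot(n); cv2.imwrite(f"pics/{n}0.png",p); np.savez(f"{n}0.npz",p=p,d=d,**{k:np.array(v) for k,v in i.items()}); print(n,i)
E
```

```text
{'time': 0.0, 'qpos': array([ 1.08338334e+00,  3.51286410e-01,  1.65243317e+00,  8.33847102e-06,
        1.13907425e+00, -8.46151492e-02]), 'qd': array([-0.00032615, -0.00076241,  0.00043075, -0.00089141,  0.00023027,
        0.00228155]), 'tau': array([-2.36520555e-04, -4.97316957e+01, -2.85256577e+01,  6.98645879e-02,
        2.56419025e-02, -1.34050929e-04]), 'tcp_pos': array([215.4167819 , 505.684287  , 218.07049309]), 'orientation': array([-6.28380757e-01, -3.07775307e+00,  1.80659928e-03]), 'wrist_force': array([ 0.15177145, -1.00245005, -0.26660707]), 'wrist_torque': array([ 0.03264796, -0.02339018,  0.05867717]), 'grasp_force': 0.0, 'finger_gap': 1.0031086744393847}
scene {'mtx': array([[512.06932662,   0.        , 315.03358185],
       [  0.        , 512.06932662, 241.89934554],
       [  0.        ,   0.        ,   1.        ]]), 'k1': -0.14305028490916044, 'R': array([[ 0.42908654,  0.90325056, -0.00481373],
       [ 0.4917541 , -0.23806997, -0.83755632],
       [-0.75766922,  0.35701697, -0.54632978]]), 't': array([-224.2975401 , -205.57573056, 1552.13374348])}
top {'mtx': array([[565.96355144,   0.        , 316.20688642],
       [  0.        , 565.96355144, 232.62360351],
       [  0.        ,   0.        ,   1.        ]]), 'k1': -0.064746169860088, 'R': array([[ 0.02913423, -0.99953916,  0.00852486],
       [-0.98151938, -0.03022061, -0.18896143],
       [ 0.18913198, -0.00286206, -0.98194751]]), 't': array([1.04918197e+00, 5.56091306e+02, 1.30087046e+03])}
```

View pics/top0.png

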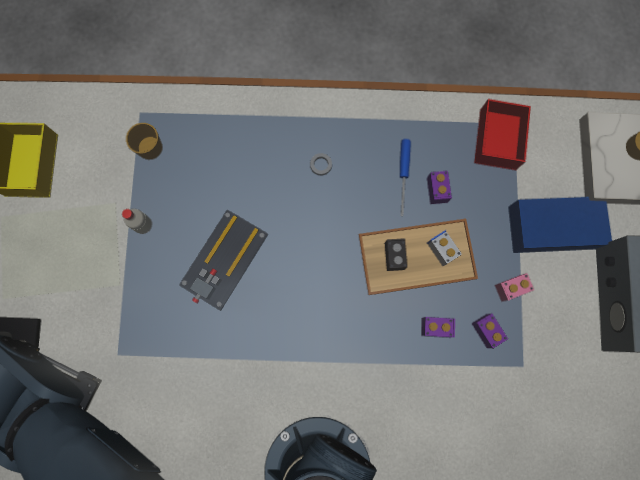

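View pics/scene0.png

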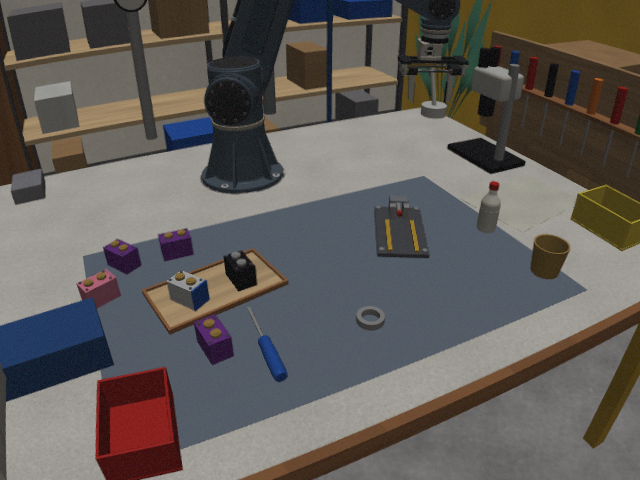

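The top view shows the aluminium housing at about (445,247) in the tray. The fixture is at (224,260), with its red plunger towards lower-left at about (207,283). The scene view shows the blue plate at about (198,295), facing its lower right.

```bash
cat > h.py <<'E'
import numpy as np, cv2
def ray(px,I,z):
    K=I["mtx"];k=float(I["k1"]);R=I["R"];t=I["t"]
    px=np.atleast_2d(np.asarray(px,float))
    d=(px-[K[0,2],K[1,2]])/[K[0,0],K[1,1]]
    u=d.copy()
    for _ in range(20): u=d/(1+k*(u**2).sum(1,keepdims=True))
    D=np.c_[u,np.ones(len(u))]@R; C=-R.T@t
    return C+D*((z-C[2])/D[:,2])[:,None]
def blobs(m,amin=20):
    n,l,s,c=cv2.connectedComponentsWithStats(m.astype(np.uint8))
    return [(c[i],s[i],np.argwhere(l==i)[:,::-1]) for i in range(1,n) if s[i][4]>=amin]
def axis(pts):
    c=pts.mean(0); w,v=np.linalg.eigh(np.cov((pts-c)[:,:2].T)); return c,v[:,1],np.sqrt(w*12)
E
python3 - <<'E'
from h import *
I=np.load("top0.npz");p=I["p"];hsv=cv2.cvtColor(p,cv2.COLOR_BGR2HSV);H,S,V=cv2.split(hsv)
m=(H>18)&(H<32)&(S>150)&(V>90); m[:200]=0;m[320:]=0;m[:,:170]=0;m[:,300:]=0
for c,s,q in blobs(m):
    w=ray(q,I,20);a=axis(w);print("rail",c,s[4],a[0],np.degrees(np.arctan2(a[1][1],a[1][0])),a[2])
r=((H<6)|(H>174))&(S>130);r[:240]=0;r[320:]=0;r[:,:170]=0;r[:,300:]=0
for c,s,q in blobs(r,4):print("red",c,s[4],ray(c,I,32))
b=(H>105)&(H<125)&(S>140);b[:225]=0;b[275:]=0;b[:,:420]=0;b[:,475:]=0
for c,s,q in blobs(b,4):print("blue",c,s[4],ray(c,I,56))
g=(S<40)&(V>120);g[:225]=0;g[275:]=0;g[:,:420]=0;g[:,475:]=0
for c,s,q in blobs(g,20):print("alu",c,s[4],ray(c,I,56))
o=(H>8)&(H<28)&(S>80)&(V<170);o[:228]=0;o[268:]=0;o[:,:430]=0;o[:,463:]=0
for c,s,q in blobs(o,8):print("brass",c,s[4],ray(c,I,63))
a=cv2.resize(p[215:285,350:490],None,fx=4,fy=4,interpolation=2);bb=cv2.resize(p[200:320,170:280],(560,611*560//560),interpolation=2)[:300]
S0=np.load("scene0.npz")["p"];c=cv2.resize(S0[255:320,150:220],None,fx=4,fy=4)
cv2.imwrite("pics/crop.png",np.vstack([a,np.hstack([c,np.zeros((260,280,3),np.uint8)])]))
E
```

```text
rail [220.51231527 238.48275862] 203 [540.50243497 251.24181974  20.        ] 150.9892322739717 [  9.29808511 132.19411165]
rail [242.0591133  251.17241379] 203 [510.74734633 196.76594233  20.        ] 150.90549851745138 [  9.21539102 131.78974104]
red [212.72 271.48] 25 [[457.27002156 263.17770576  32.        ]]
red [194.72727273 299.72727273] 11 [[388.35038756 301.96705445  32.        ]]
blue [442.5        232.33333333] 6 [[ 565.27062281 -285.17324073   56.        ]]
blue [435. 237.] 7 [[ 553.32260767 -266.92378536   56.        ]]
alu [446.06990881 247.41033435] 329 [[ 528.83768605 -293.29566818   56.        ]]
brass [448.08012821 247.20833333] 624 [[ 528.25879205 -296.45729022   63.        ]]
brass [443.36538462 241.57692308] 52 [[ 541.51317217 -285.33879666   63.        ]]
brass [450.30769231 251.98076923] 52 [[ 516.93346224 -301.62533038   63.        ]]
```

View pics/crop.png

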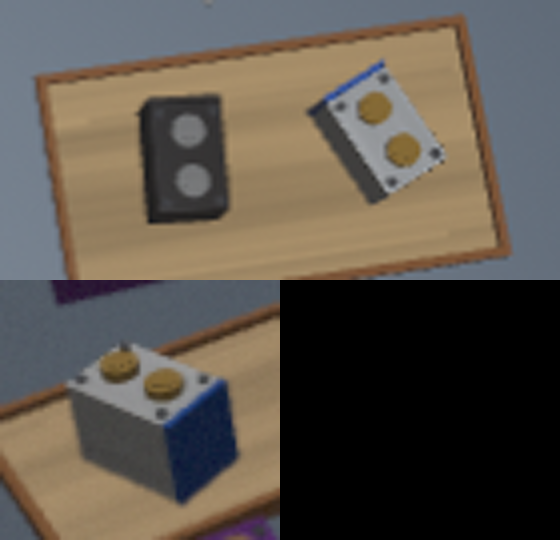

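Housing: centre about (529,-293), yaw about 33.6°. Fixture: origin about (493,242), yaw about 151°. I'm moving above the housing now; the tool y axis goes from 66.9° to -56.4°.

Request:
{"fn": "drive_tool", "kwargs": {"targets": [[[0,15.7,-40,0,0,0,-6.2],[0,15.7,-40,0,0,0,-6.2],[0,15.7,-40,0,0,0,-6.2],[0,15.7,-40,0,0,0,-6.2],[0,15.7,-40,0,0,0,-6.2],[0,15.7,-40,0,0,0,-6.2],[0,15.7,-40,0,0,0,-6.2],[0,15.7,-40,0,0,0,-6.2],[0,15.7,-40,0,0,0,-6.2],[0,15.7,-40,0,0,0,-6.2]]]}}

```text
time: 1.35
tcp_pos: [372.8, 104.6, 218.6]
orientation: [-2.128, -2.311, 0.0]
wrist_force: [0.3, 0.7, 0.4]
finger_gap: 1.001
grasp_force: 0.0
```

Request:
{"fn": "drive_tool", "kwargs": {"targets": [[[0,15.7,-40,0,0,0,-6.2],[0,15.7,-40,0,0,0,-6.2],[0,15.7,-40,0,0,0,-6.2],[0,15.7,-40,0,0,0,-6.2],[0,15.7,-40,0,0,0,-6.2],[0,15.7,-40,0,0,0,-6.2],[0,15.7,-40,0,0,0,-6.2],[0,15.7,-40,0,0,0,-6.2],[0,15.7,-40,0,0,0,-6.2],[0,15.7,-40,0,0,0,-6.2]]]}}

```text
time: 2.6
tcp_pos: [529.8, -295.3, 218.2]
orientation: [-3.014, -0.884, 0.001]
wrist_force: [-0.6, 0.6, 1.2]
finger_gap: 1.001
grasp_force: 0.0
```

Request:
{"fn": "drive_tool", "kwargs": {"targets": [[[0.2,0,0,0,0,0,0],[0.2,0,0,0,0,0,0]]]}}

```text
time: 2.85
tcp_pos: [529.2, -293.5, 218.1]
orientation: [-3.011, -0.891, 0.001]
wrist_force: [1.3, 0.7, 0.7]
finger_gap: 0.836
grasp_force: 0.0
```

```bash
cat > look.py <<'E'
import sys
from rig import bot, optics
from h import *
from scipy.spatial.transform import Rotation as Ro
s=bot.state();I=optics.camera_info("wrist");p,d=optics.snapshot("wrist");n=sys.argv[1]
cv2.imwrite(f"pics/{n}.png",p);np.savez(n+".npz",p=p,d=d,**{k:np.array(v) for k,v in I.items()})
M=Ro.from_rotvec(s["orientation"]).as_matrix()
print(s["time"],s["tcp_pos"],"yaz",np.degrees(np.arctan2(M[1,1],M[0,1])),"z",M[:,2],"F",s["wrist_force"],s["finger_gap"],s["grasp_force"])
E
python3 look.py w1
```

```text
2.85 [ 529.18314125 -293.49383613  218.14414982] yaz -57.03075697443878 z [-9.69559989e-04  7.82802746e-04 -9.99999224e-01] F [1.30293326 0.655714   0.71212758] 0.8357968553027639 0.0
```

View pics/w1.png

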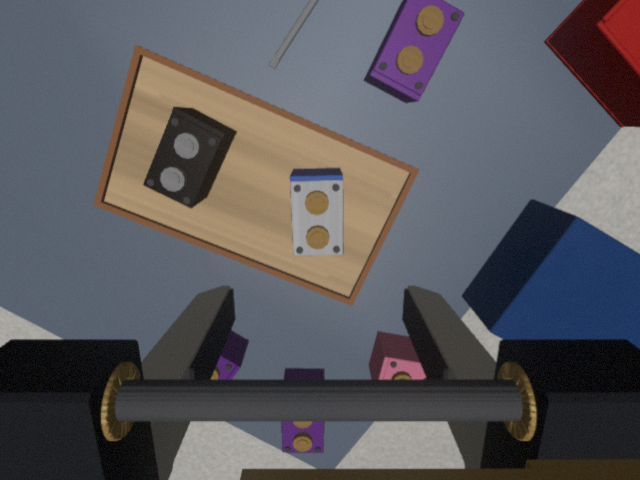

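The wrist view shows the housing at (317,212), with its brass ports at (317,203) and (317,237) and the blue strip at (316,178) at the far end. The black spare is at (188,155), clear of the fingers.

```bash
python3 - <<'E'
from h import *
I=np.load("w1.npz");p=I["p"];H,S,V=cv2.split(cv2.cvtColor(p,cv2.COLOR_BGR2HSV))
g=(S<50)&(V>130);w=np.zeros(g.shape,bool);w[160:270,270:360]=1
o=(H>8)&(H<28)&(S>90)&w&(V<190)
pc=sorted([(s[4],c) for c,s,q in blobs(o&cv2.erode(w.astype(np.uint8),np.ones((9,9))).astype(bool),50)],key=lambda a:-a[0])[:6];print(pc)
for n,c in pc: print("brass",n,ray(c,I,63))
for c,s,q in blobs(g&w,300):
    r=cv2.minAreaRect(q.astype(np.float32));print(r); b=ray(cv2.boxPoints(r),I,56);print("alu box",b,b.mean(0))
b=(H>105)&(H<125)&(S>120)&(V>100)&w
for c,s,q in blobs(b,20):
    print("blue",c,s,ray(c,I,56)); print(ray([[s[0],c[1]],[s[0]+s[2],c[1]]],I,56))
E
```

```text
[(np.int32(418), array([316.31818182, 202.52392344])), (np.int32(387), array([317.19121447, 237.09302326]))]
brass 418 [[ 538.96125358 -284.74938475   63.        ]]
brass 387 [[ 514.38948844 -301.51748389   63.        ]]
((316.0, 217.5), (75.0, 52.0), 90.0)
alu box [[ 541.77653674 -256.95850406   56.        ]
 [ 565.18912466 -293.04252825   56.        ]
 [ 510.66641337 -329.78834141   56.        ]
 [ 485.87165165 -291.58340702   56.        ]] [ 525.87593161 -292.84319519   56.        ]
blue [316.19565217 177.3173913 ] [290 175  52   6 230] [[ 555.43198314 -273.93403503   56.        ]]
[[ 543.66145473 -255.79089323   56.        ]
 [ 567.02759944 -291.80363456   56.        ]]
```

Request:
{"fn": "drive_tool", "kwargs": {"targets": [[[0.2,-2,1,-30,0,0,0.7],[0.2,0,0,-35,0,0,0],[0.2,0,0,-35,0,0,0],[0.2,0,0,-30,0,0,0],[0.2,0,0,-25,0,0,0],[0.2,0,0,-20,0,0,0],[0.2,0,0,-13,0,0,0],[0.2,0,0,-10,0,0,0],[0.2,0,0,0,0,0,0],[0.2,0,0,0,0,0,0]]]}}

```text
time: 4.15
tcp_pos: [527.9, -293.3, 21.2]
orientation: [3.007, 0.908, 0.001]
wrist_force: [-0.4, -0.0, 0.3]
finger_gap: 0.799
grasp_force: 0.0
```

Request:
{"fn": "drive_tool", "kwargs": {"targets": [[[0.4,0,0,0,0,0,0],[0.5,0,0,0,0,0,0],[0.6,0,0,0,0,0,0],[0.7,0,0,0,0,0,0],[0.8,0,0,0,0,0,0],[1,0,0,0,0,0,0],[1,0,0,0,0,0,0],[1,0,0,0,0,0,0]]]}}

```text
time: 5.15
tcp_pos: [527.6, -293.1, 20.7]
orientation: [3.007, 0.908, 0.0]
wrist_force: [-0.9, 0.5, 2.4]
finger_gap: 0.47
grasp_force: 30.0
```

Request:
{"fn": "drive_tool", "kwargs": {"targets": [[[1,0,0,10,0,0,0],[1,0,0,20,0,0,0],[1,0,0,30,0,0,0],[1,0,0,30,0,0,0],[1,0,0,20,0,0,0],[1,0.4,14,0,0,0,3.3],[1,0.2,25,0,0,0,6],[1,0.2,25,0,0,0,6],[1,0.2,25,0,0,0,6],[1,0.2,25,0,0,0,6]]]}}

```text
time: 6.4
tcp_pos: [528.9, -178.3, 132.0]
orientation: [2.704, 1.597, 0.001]
wrist_force: [0.5, 0.4, -2.2]
finger_gap: 0.472
grasp_force: 30.0
```

Request:
{"fn": "drive_tool", "kwargs": {"targets": [[[1,0.2,25,0,0,0,6],[1,0.2,25,0,0,0,6],[1,0.2,25,0,0,0,6],[1,0.2,25,0,0,0,6],[1,0.2,25,0,0,0,6],[1,0.2,25,0,0,0,6],[1,0.2,25,0,0,0,6],[1,0.2,25,0,0,0,6],[1,0.2,25,0,0,0,6],[1,0.2,25,0,0,0,6]]]}}

```text
time: 7.65
tcp_pos: [530.9, 71.8, 132.0]
orientation: [1.544, 2.735, 0.001]
wrist_force: [-0.0, -0.7, -2.5]
finger_gap: 0.474
grasp_force: 30.0
```

Request:
{"fn": "drive_tool", "kwargs": {"targets": [[[1,0.3,25,0,0,0,6],[1,0.3,25,0,0,0,6],[1,0.3,25,0,0,0,6],[1,0.3,25,0,0,0,6],[1,0.3,25,0,0,0,6],[1,0,0,0,0,0,0],[1,0,0,0,0,0,0],[1,0,0,0,0,0,0]]]}}

```text
time: 8.65
tcp_pos: [532.3, 195.2, 131.0]
orientation: [0.791, 3.04, -0.0]
wrist_force: [-1.0, -0.4, -2.7]
finger_gap: 0.47
grasp_force: 30.0
```

```bash
python3 look.py w2
```

```text
8.65 [532.34190691 195.24540755 130.95699506] yaz 60.8225925000212 z [ 1.62583215e-04 -5.39613751e-05 -9.99999985e-01] F [-0.97373875 -0.37714126 -2.71446841] 0.46952658563983063 29.952724277973175
```

View pics/w2.png

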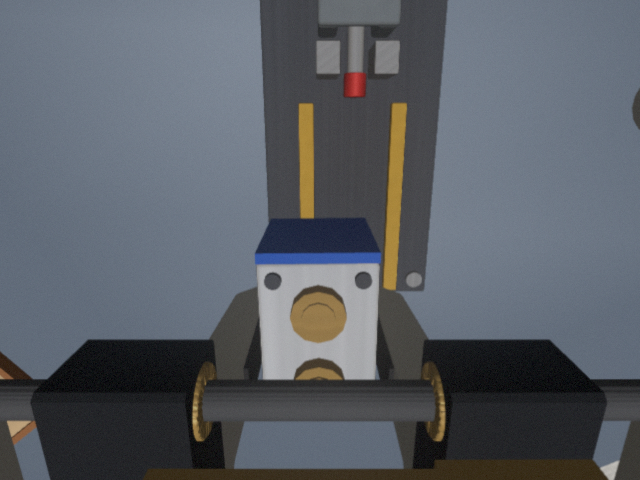

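The housing is held at (318,300) with its blue end leading. The rails are at (307,160) and (395,195), and the plunger tip is at (355,85). Next I measure the fixture from here.

```bash
python3 - <<'E'
from h import *
I=np.load("w2.npz");p=I["p"];H,S,V=cv2.split(cv2.cvtColor(p,cv2.COLOR_BGR2HSV))
yl=(H>15)&(H<32)&(S>130)&(V>110); yl[295:]=0; yl[:,:290]=0;yl[:,420:]=0
P=[]
for c,s,q in blobs(yl,200):
    q=q[(q[:,1]<212)|(q[:,0]>380)]
    q=q[(q[:,1]>106)&(q[:,1]<212)]   # same span of both rails
    w=ray(q,I,20);a=axis(w);d=a[1] if a[1][0]<0 else -a[1];P.append((a[0][:2],d));print("rail",a[0],np.degrees(np.arctan2(d[1],d[0])),a[2])
    yc=ray([[c[0],s[1]]],I,20);print(" front end",yc)
d=(P[0][1]+P[1][1])/2;d/=np.linalg.norm(d);m=(P[0][0]+P[1][0])/2;n=np.array([-d[1],d[0]])
print("yaw",np.degrees(np.arctan2(d[1],d[0])),"sep",n@(P[0][0]-P[1][0]),"line pt",m,"tcp lateral err",n@(np.array([532.34,195.25])-m))
b=(H>100)&(H<128)&(S>150)&(V>150);b[:250]=0;b[268:]=0;b[:,:250]=0;b[:,385:]=0
for c,s,q in blobs(b,100):
    print("blue",c,s); z=131-14.7+50; e=ray([[s[0],s[1]+s[3]/2],[s[0]+s[2],s[1]+s[3]/2]],I,z);f=cv2.fitLine(q.astype(np.float32),2,0,.01,.01).ravel();print(e,e.mean(0),"imgslope deg",np.degrees(np.arctan2(f[1],f[0])),"lat",n@(e.mean(0)[:2]-m),"along from tcp",d@(e.mean(0)[:2]-[532.34,195.25]))
    r=ray([[f[2]-50*f[0],f[3]-50*f[1]],[f[2]+50*f[0],f[3]+50*f[1]]],I,z);v=r[1]-r[0];print("edge az",np.degrees(np.arctan2(v[1],v[0])))
r=((H<6)|(H>174))&(S>150);r[:,:330]=0;r[:,380:]=0;r[120:]=0
for c,s,q in blobs(r,100):
    t=ray([[c[0],s[1]+s[3]-1]],I,32);print("red",s,"tip approx",t,"lat",n@(t[0][:2]-m),"along tcp",d@(t[0][:2]-[532.34,195.25]))
st=(S<40)&(V>110)&(V<230);st[:38]=0;st[76:]=0;st[:,:310]=0;st[:,405:]=0
for c,s,q in blobs(st,200):
    t=ray([c],I,48);print("post",s,t,"lat",n@(t[0][:2]-m))
E
```

```text
rail [479.42759563 213.69644988  20.        ] 150.96393777342635 [ 9.81933248 70.91742872]
 front end [[447.55603188 231.86279782  20.        ]]
rail [509.40933133 267.78553396  20.        ] 150.96681252368322 [ 9.68242161 71.44758803]
 front end [[475.90478618 282.67436406  20.        ]]
yaw 150.96537514855478 sep 61.842801308452856 line pt [494.41846348 240.74099192] tcp lateral err 21.3692171433284
blue [317.37422771 257.8940865 ] [ 255  253  125   11 1133]
[[489.52993325 192.22135525 166.3       ]
 [510.88036259 230.4712892  166.3       ]] [500.20514792 211.34632222 166.3       ] imgslope deg -0.4617502 lat 22.89204237124891 along from tcp 35.908513066162136
edge az 61.3210804005311
red [344  73  22  24 489] tip approx [[459.20730561 260.56653429  32.        ]] lat -0.24468267319791082 along tcp 95.64245906009774
post [350  38  13  34 415] [[439.44617308 270.12165302  48.        ]] lat 0.991853267839339
post [317  41  23  32 730] [[432.71432904 255.65737676  48.        ]] lat 16.905574555378884
post [375  41  25  32 744] [[449.24968769 285.25678514  48.        ]] lat -16.999213813572446
```

Request:
{"fn": "drive_tool", "kwargs": {"targets": [[[1,-4,7,0,0,0,0],[1,-8,15,0,0,0,0],[1,-7.7,14.7,0,0,0,0],[1,0,0,-20,0,0,0],[1,0,0,-25,0,0,0],[1,0,0,-25,0,0,0],[1,0,0,-15,0,0,0],[1,0,0,0,0,0,0],[1,0,0,0,0,0,0],[1,0,0,0,0,0,0]]]}}

```text
time: 9.95
tcp_pos: [513.0, 232.9, 46.5]
orientation: [0.788, 3.04, 0.001]
wrist_force: [0.5, 0.9, -2.5]
finger_gap: 0.472
grasp_force: 30.0
```

```bash
python3 look.py w3
```

```text
9.95 [513.04022255 232.91020585  46.51317963] yaz 60.92387015804819 z [ 1.37012878e-03  4.65705259e-04 -9.99998953e-01] F [ 0.48997506  0.91471767 -2.53296344] 0.47206260693792446 29.952625930309296
```

View pics/w3.png

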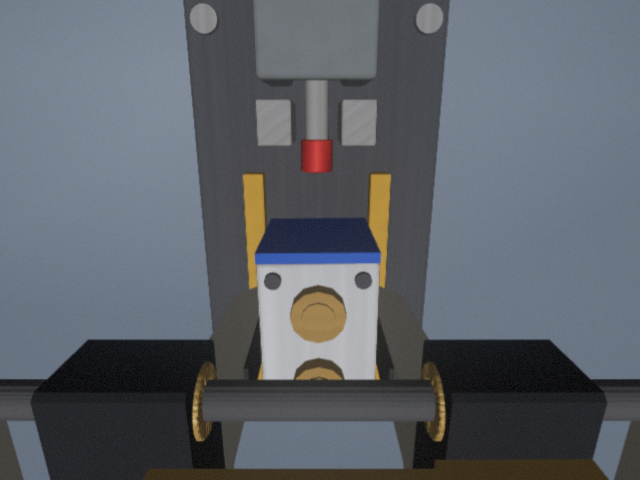

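The view is well centred: the rails at (254,230) and (380,230) sit either side of the nose (317,240), and the plunger tip is at (317,171). The gap is about 23 mm. I'm lowering it now.

Request:
{"fn": "drive_tool", "kwargs": {"targets": [[[1,0,0,-7,0,0,0],[1,0,0,-6,0,0,0],[1,0,0,-4,0,0,0],[1,0,0,-1,0,0,0],[1,0,0,0,0,0,0],[1,0,0,0,0,0,0]]]}}

```text
time: 10.75
tcp_pos: [512.7, 232.7, 27.8]
orientation: [0.789, 3.041, 0.0]
wrist_force: [0.0, -0.1, -1.8]
finger_gap: 0.475
grasp_force: 30.0
```

Request:
{"fn": "drive_tool", "kwargs": {"targets": [[[1,0,0,-0.7,0,0,0],[1,0,0,0,0,0,0]]]}}

```text
time: 11.0
tcp_pos: [512.5, 232.7, 26.9]
orientation: [-0.789, -3.041, 0.0]
wrist_force: [-0.3, -0.0, -2.3]
finger_gap: 0.47
grasp_force: 30.0
```

Request:
{"fn": "drive_tool", "kwargs": {"targets": [[[1,0,0,-0.7,0,0,0],[1,0,0,0,0,0,0]]]}}

```text
time: 11.25
tcp_pos: [512.6, 232.7, 26.7]
orientation: [0.789, 3.041, 0.0]
wrist_force: [-1.9, -0.8, 4.1]
finger_gap: 0.473
grasp_force: 30.0
```

It's in contact with the floor (about 6.5 N). Now I slide it, slowing down before the plunger.

Request:
{"fn": "drive_tool", "kwargs": {"targets": [[[1,0,0,0,0,0,0],[1,0,0,0,0,0,0],[1,-2.2,1.2,0,0,0,0],[1,-2.6,1.45,0,0,0,0],[1,-2.6,1.45,0,0,0,0],[1,-2.6,1.45,0,0,0,0],[1,-2.6,1.45,0,0,0,0],[1,-1.7,1,0,0,0,0],[1,0,0,0,0,0,0]]]}}

```text
time: 12.38
tcp_pos: [498.7, 241.0, 26.7]
orientation: [0.788, 3.04, 0.001]
wrist_force: [2.0, -0.3, 6.3]
finger_gap: 0.473
grasp_force: 30.0
```

Request:
{"fn": "drive_tool", "kwargs": {"targets": [[[1,-1.75,0.97,0,0,0,0],[1,-1.75,0.97,0,0,0,0],[1,-1.75,0.97,0,0,0,0],[1,0,0,0,0,0,0]]]}}

```text
time: 12.88
tcp_pos: [493.6, 243.9, 26.7]
orientation: [0.788, 3.04, 0.001]
wrist_force: [3.6, -1.5, 5.2]
finger_gap: 0.473
grasp_force: 30.0
```

Request:
{"fn": "drive_tool", "kwargs": {"targets": [[[1,-1.75,0.97,0,0,0,0],[1,-1.75,0.97,0,0,0,0],[1,-1.75,0.97,0,0,0,0],[1,0,0,0,0,0,0]]]}}

```text
time: 13.38
tcp_pos: [488.9, 246.5, 26.8]
orientation: [0.788, 3.039, 0.002]
wrist_force: [5.5, -4.6, 4.8]
finger_gap: 0.474
grasp_force: 30.0
```

Request:
{"fn": "drive_tool", "kwargs": {"targets": [[[1,-0.87,0.49,0,0,0,0],[1,-0.87,0.49,0,0,0,0],[1,-0.87,0.49,0,0,0,0],[1,0,0,0,0,0,0]]]}}

```text
time: 13.88
tcp_pos: [486.5, 247.9, 26.8]
orientation: [0.788, 3.038, 0.002]
wrist_force: [7.4, -6.1, 4.6]
finger_gap: 0.474
grasp_force: 30.0
```

Request:
{"fn": "drive_tool", "kwargs": {"targets": [[[1,-0.87,0.49,0,0,0,0],[1,-0.87,0.49,0,0,0,0],[1,0,0,0,0,0,0]]]}}

```text
time: 14.25
tcp_pos: [484.9, 248.8, 26.8]
orientation: [0.787, 3.038, 0.002]
wrist_force: [7.6, -5.1, 4.2]
finger_gap: 0.467
grasp_force: 30.0
```

```bash
python3 look.py w4
```

```text
14.25 [484.90234973 248.77998943  26.80317059] yaz 60.94471795871176 z [ 3.31005929e-03  1.61758625e-04 -9.99994509e-01] F [ 7.63073312 -5.14238766  4.2183221 ] 0.4669621221647486 29.963266253471375
```

View pics/w4.png

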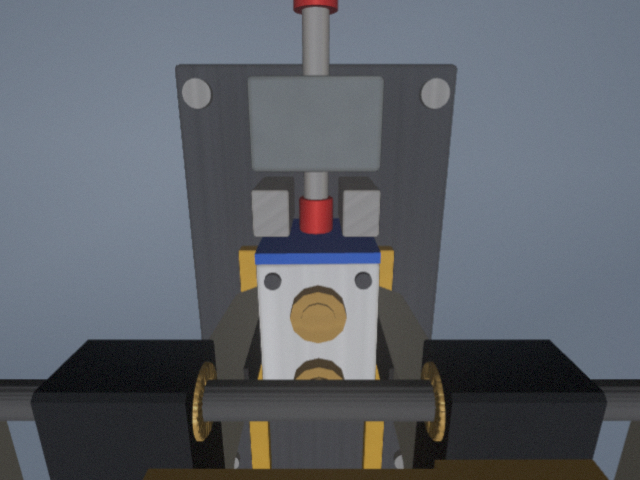

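The plunger (316,215) is being pushed by the blue face, and the posts (271,212) and (361,212) are a few millimetres ahead. I continue in small steps, watching the force.

Request:
{"fn": "drive_tool", "kwargs": {"targets": [[[1,-0.87,0.49,0,0,0,0],[1,-0.87,0.49,0,0,0,0],[1,0,0,0,0,0,0]]]}}

```text
time: 14.68
tcp_pos: [483.6, 249.5, 26.8]
orientation: [0.787, 3.037, 0.002]
wrist_force: [11.5, -7.9, 3.1]
finger_gap: 0.475
grasp_force: 30.0
```

Request:
{"fn": "drive_tool", "kwargs": {"targets": [[[1,-0.87,0.49,0,0,0,0],[1,0,0,0,0,0,0]]]}}

```text
time: 14.92
tcp_pos: [483.5, 249.6, 26.9]
orientation: [0.787, 3.036, 0.002]
wrist_force: [15.3, -13.0, 1.2]
finger_gap: 0.47
grasp_force: 29.9
```

Request:
{"fn": "drive_tool", "kwargs": {"targets": [[[1,-0.87,0.49,0,0,0,0],[1,0,0,0,0,0,0]]]}}

```text
time: 15.18
tcp_pos: [483.4, 249.6, 27.0]
orientation: [0.786, 3.035, 0.001]
wrist_force: [18.0, -17.8, 0.8]
finger_gap: 0.474
grasp_force: 30.0
```

Request:
{"fn": "drive_tool", "kwargs": {"targets": [[[1,-0.87,0.49,0,0,0,0],[1,0,0,0,0,0,0]]]}}

```text
time: 15.42
tcp_pos: [483.2, 249.6, 27.1]
orientation: [0.785, 3.033, 0.001]
wrist_force: [22.5, -22.1, -0.4]
finger_gap: 0.473
grasp_force: 30.0
```

```bash
cat > st.py <<'E'
from rig import bot
import numpy as np
from scipy.spatial.transform import Rotation as Ro
s=bot.state();M=Ro.from_rotvec(s["orientation"]).as_matrix();d=np.array([-.8743,.4854,0]);n=np.array([-.4854,-.8743,0]);F=s["wrist_force"]
z=M[:,2];print(s["time"],s["tcp_pos"],"tool z",z,"turn to vertical deg",np.degrees(np.cross(z,[0,0,-1])),"yaz",np.degrees(np.arctan2(M[1,1],M[0,1])),"push",-F@d,"lat",F@n,"Fz",F[2],s["wrist_torque"])
E
python3 st.py
```

```text
15.425 [483.16646575 249.62291832  27.11667943] tool z [ 0.00806881 -0.0012675  -0.99996664] turn to vertical deg [0.07262257 0.4623086  0.        ] yaz 60.973669462057224 push 30.39468995382402 lat 8.393901408658767 Fz -0.44931834008759997 [-3.89959072 -3.8123736   0.01809192]
```

Request:
{"fn": "drive_tool", "kwargs": {"targets": [[[1,0.4,-1.3,-0.3,0.07,0.46,0],[1,0,0,0,0,0,0],[1,0,0,0,0,0,0],[1,0,0,0,0,0,0]]]}}

```text
time: 15.92
tcp_pos: [483.0, 249.5, 26.8]
orientation: [-0.788, -3.04, -0.002]
wrist_force: [17.5, -11.6, -1.3]
finger_gap: 0.471
grasp_force: 30.0
```

```bash
python3 st.py; python3 look.py w5
```

```text
15.925 [483.03996844 249.50584796  26.77629659] tool z [-5.96820780e-04  1.68302199e-03 -9.99998406e-01] turn to vertical deg [-0.09643006 -0.03419531 -0.        ] yaz 60.92087747074681 push 20.936387019683906 lat 1.5954040204973978 Fz -1.2808738570048306 [-2.09407067 -3.14274128 -0.16912955]
15.925 [483.03996844 249.50584796  26.77629659] yaz 60.92087747074681 z [-5.96820780e-04  1.68302199e-03 -9.99998406e-01] F [ 17.53003477 -11.55722624  -1.28087386] 0.4706349936851624 29.991106688976288
```

View pics/w5.png

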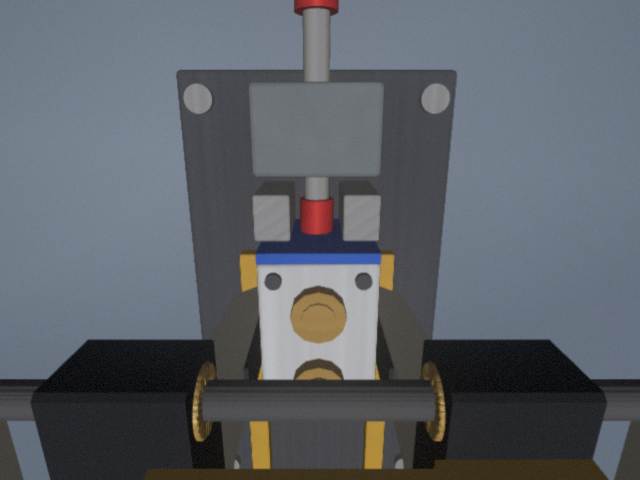

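The blue face's height-48 line falls at about y = 242, which meets the post fronts (y ≈ 240) evenly on both sides. The tool is upright and pushing with about 21 N, of which about 11 N is beyond the spring. I'll check once that it holds steady, then hand in.

Request:
{"fn": "drive_tool", "kwargs": {"targets": [[[1,0,0,0,0,0,0],[1,0,0,0,0,0,0],[1,0,0,0,0,0,0],[1,0,0,0,0,0,0],[1,0,0,0,0,0,0],[1,0,0,0,0,0,0]]]}}

```text
time: 16.73
tcp_pos: [483.0, 249.5, 26.8]
orientation: [-0.788, -3.04, -0.002]
wrist_force: [17.5, -12.9, -0.9]
finger_gap: 0.467
grasp_force: 30.0
```

```bash
python3 st.py; python3 -c "
from rig import bot
F=bot.state()['wrist_force']
p=.8743*F[0]-.4854*F[1]
print(p, bot.hand_in() if 16<p<29 else 'not handed in')"
```

```text
16.725 [483.00941043 249.48570502  26.76034626] tool z [-6.69913028e-04  1.62920105e-03 -9.99998448e-01] turn to vertical deg [-0.09334634 -0.03838319 -0.        ] yaz 60.92441600407931 push 21.50829056982604 lat 2.774434782988905 Fz -0.9122409094690749 [-2.15209844 -3.13450525 -0.1138383 ]
the job is handed in; nothing more can be done
21.50829056982604 None
```

I handed the job in at 16.7 s with the housing still gripped, flat in the channel and its blue end pressed on both stop posts; the push was a steady 21.5 N, about 12 N beyond the spring's 9 N.

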